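# Lock the test box on the electronics bench

## Task

Lock the closed test box using the fingertips: push the slotted disc round (its two pins are there to push on) until its slot lines up with the bar, then push the bar (by its upright tab) through the slot and under the staple until its nose is fully home against the test box. Do not lift the bar out of its guide, and leave the things standing around undisturbed.

Things in the scene. Friction and masses are not known exactly. Their poses are not given: they have to be found in the camera images.
- lock: fixed lock: a grey plate (x -70 to 70, y -60 to 190 mm, 12 mm thick) with the disc, a guide for the bar and a white test box, cover closed. Origin on the disc's axis at table level, z up. The bar is pushed along -y at x = 0
- guide (a point): middle of the bar's straight open-topped guide, at the top of its walls, 30 mm above the table: 29 mm wide over its walls, along y of the lock from y = 40 to 165 mm, x = 0
- staple (a point): middle of the bridge of the steel staple the bar passes under: 29 mm wide, top 37 mm above the table, at y = -41 to -51 mm of the lock. Behind it, at y = -56 mm, is the test box's wall (62 mm high, 160 mm wide; 70 mm with cover), against which the bar stops
- disc (a joint): turn of the slotted aluminium disc about its vertical axis, rad, counter-clockwise positive from above. 72 mm across, top 30 mm above the table, one slot 17 mm wide, 14 mm deep right across it. Slot lies along the bar's path at 0 and again at pi (the same by symmetry); starts in between; stops at -0.3 and pi + 0.3. Friction 0.06 N m; stays where left
- pin_a (a point): middle (44 mm above the table) of one of two equal upright steel pins on the disc for pushing it round: 10 mm diameter, 30 to 58 mm above the table, 25 mm from the axis, square to the slot; it stands at angle disc from the lock's +x
- pin_b (a point): middle of the other pin, opposite pin_a across the axis
- bar: loose steel bar lying in the guide, 12 x 12 mm, 112 mm long, 0.22 kg (hidden variation), underside about 16 mm above the table; 1.5 mm of play each side. Origin under the tip of its nose, which is tapered from 12 to 6 mm over the last 10 mm; the bar runs from there along its own +y, and slides with friction of about 1 to 3 N
- bar_nose (a point): middle of the tip of the bar's nose, 6 mm above the bar's underside. With the bar fully home it is at x = 0, y = -56 mm of the lock, against the test box
- bar_tab (a point): centre of the upright push tab at the bar's tail, 107 mm behind the nose: a plate 36 mm wide (across the bar), 10 mm thick, 28 mm tall, from 32 to 60 mm above the table
- adapter: small brass coaxial adapter, upright, 16 mm diameter, 34 mm high, loose on the lock's grey plate beside the guide; origin at the centre of its underside. Leave alone
- thumbnut: steel thumb nut, 26 mm diameter, 20 mm high, loose on the grey plate on the other side of the guide; origin at the centre of its underside. Leave alone
- screwdriver: screwdriver with black handle, about 170 mm long, lying on the table on the robot's side of the plate. Leave alone
- mug: white mug, 76 mm diameter, 85 mm high, on the table beyond the guide; origin at the centre of its underside. Leave alone
- meter: hand-held grey multimeter, 75 x 150 x 37 mm, lying on the table; origin at the centre of its underside. Leave alone
- jar: small glass jar with white cap, 40 mm diameter, 50 mm high, on the table beyond the disc; origin at the centre of its underside. Leave alone
- tray: open grey plastic tray, 90 x 130 x 30 mm, on the table beyond the test box; origin at the centre of its underside. Leave alone
Mind the look-alikes: they are no part of the job. Of the things like the bar, leave any that is turquoise; of the rest the smaller one is meant.

How it is judged:
On the way:
1. the disc's slot is lined up with the bar (within 0.15 rad) while the bar's nose is still outside the disc (more than 36 mm from its axis) ((value of joint disc between -0.15 and 0.15 rad or value of joint disc between 2.99159 and 3.29159 rad) and y of bar_nose in the frame of lock above 0.036 m), for 0.2 s.
At the end, for the whole second after the job is handed in: the bar lies flat through the disc's slot and under the staple, its nose within 6 mm of the test box's wall (y below -50 mm in the lock's frame), within 6 mm of the lock's centre line and 0.08 rad of its direction; the disc is within 0.15 rad of lined up; all at rest ((value of joint disc between -0.15 and 0.15 rad or value of joint disc between 2.99159 and 3.29159 rad) and y of bar_nose in the frame of lock below -0.05 m and x of bar_nose in the frame of lock between -0.006 and 0.006 m and z of bar_nose in the frame of lock between 0.015 and 0.027 m and angle between bar's own z axis and vertical below 0.08 rad and angle between the y axis of bar and the y axis of lock, either way round below 0.08 rad and linear speed of bar below 0.01 m/s and velocity of joint disc between -0.05 and 0.05 rad/s); the robot touches nothing.
It fails at once if the bar is lifted (nose or tab more than 10 mm above its resting height) or tipped by more than 0.25 rad (z of bar_nose in the frame of lock above 0.032 m or z of bar_tab in the frame of lock above 0.057 m or angle between bar's own z axis and vertical above 0.25 rad).
It fails at once if one of the things standing around is moved by more than 25 mm (distance of any of adapter, thumbnut, screwdriver, mug, meter, jar, tray from where it was at the start of the episode above 0.025 m).
It also fails if it takes over 51 s, if anything falls off the work surface, if the arm or the gripper's body presses on something with over 40 N, if the wrist force passes 120 N, or if a joint passes its speed limit or range.

## Robot

A 7-joint arm with a two-finger parallel gripper is mounted at the origin on the work surface. World frame = base frame: x ahead of the robot, y to its left, z up, the work surface at z = 0. Lengths are in m, angles in rad, forces in N, time in s.
With the tool pointing down it reaches from about 0.4 to 0.9 m from the base axis. Payload 5.5 kg.
Tool frame: the origin (TCP) lies midway between the tips of the shut fingers; the grasp point (between the pads) lies 19 mm behind it (manip.grip_depth is the distance from the TCP to the grasp point, in m); z points along the fingers, x is the direction in which the jaws open and shut, and the axes are right-handed (so a half turn about z gives the same grasp; the last joint's range is limited). The gripper opens to 92 mm and grips with 3 to 60 N. Pads are 19 mm wide; open, the fingers measure 130 mm over their backs; the gripper's body (75 mm by 190 mm) begins 47 mm behind the grasp point.
Start: joints at [-0.907, 0.501, -0.427, 1.55, 0.221, 1.138, -0.21], TCP at [0.254, 0.599, 0.227] pointing down, gripper open.
Joint ranges: [-2.88, 2.88], [-0.31, 2.03], [-1.54, 1.56], [0.2, 2.42], [-1.41, 4.55], [0.19, 2.02], [-2.57, 2.57]. Speed limits (rad/s): [2.57, 2.57, 3.14, 3.14, 3.14, 3.14, 3.14].

## Interface

Orientations are given as a unit quaternion [x, y, z, w].
In Python, from bench import manip, effector, viewer gives the robot as it stands. Calls block until the motion is done:
- manip.move_pose(position, orientation): joint-space move of the TCP to a pose.
- manip.servo_line(position, ori=None, vel=0.15): straight line of the TCP; ori=None keeps the orientation; vel is the mean speed in m/s.
- manip.movej(angles): joint-space move.
- effector.open_jaws() and effector.close(f_grip=None): open the fingers fully, or close them until they stop; f_grip is the grip in N (None keeps the last).
- manip.sleep(seconds).
- manip.solve_ik(position, orientation): joint angles nearest the present ones, or None.
- viewer.get_image(name): name is "side" or "top" or "wrist"; returns the picture (420x560x3 uint8, red, green, blue); there is no depth.
- viewer.get_calibration(name): a dict with "vfov" (degrees; the focal length in pixels is half the picture's height over the tangent of half this angle, whatever the lens; pixels are square), "cx", "cy" (the principal point, pixels), "eye" and "attitude" of the camera in the world. Camera axes: x right, y down, z forward; pixel columns grow to the right and rows downward; lengths in m; the calibration is good to about 2 mm. A picture is of the moment at which its call begins: read the wrist's pose just before it. get_calibration takes no time and is no camera call; for the wrist camera it gives the pose at the moment of the call.
A pose or a line that the arm cannot do raises manip.PlanningError and nothing moves.
- manip.hand_in(): hands the job in, once; it reports no verdict.
Readings, each from a call of its own:
- manip.current_clock(): time.
- manip.current_q(): joint angles.
- manip.current_joint_velocities(): joint speeds.
- manip.current_tau(): joint torques, N m.
- manip.current_tool_pos(): TCP position.
- manip.current_tcp_rot(): TCP orientation.
- manip.current_force(): force on the tool from outside, world axes, zero at the start.
- manip.current_wrist_torque(): the same for the moment, N m.
- manip.current_finger_gap(): finger opening in m.
Only numpy, scipy, OpenCV 4.12 (cv2) and the standard library are available. Lean on these libraries where they do the work, as an engineer would, in place of code of your own. Each camera call takes 0.05 s, during which the arm holds its last target. There are 200 camera calls.

## Working session

There is one attempt and no reset: what is moved stays moved. The work goes in short steps, each a Python script; the robot and the scene stay as the last script left them, time stands still between calls to the robot, and variables do not carry over. Pictures are saved under pics/ and viewed, about 8 in all and at most 12, crops included, and the job is handed in when it is done.

```bash
mkdir -p pics; ls; python3 - <<'E'
from bench import manip,viewer
import cv2
for n in("top","side"):
    im=viewer.get_image(n); cv2.imwrite(f"pics/{n}0.png",im[:,:,::-1]); print(n,viewer.get_calibration(n))
a=cv2.imread("pics/top0.png");b=cv2.imread("pics/side0.png")
cv2.imwrite("pics/t.png",cv2.resize(a,(784,588),interpolation=cv2.INTER_CUBIC))
print(manip.current_clock(),manip.current_tcp_rot())
E
```

```text
pics
top {'vfov': 51.489384686042015, 'cx': 272.7833019604625, 'cy': 208.24831545881537, 'eye': array([ 0.4899922 , -0.02092769,  0.8068854 ]), 'attitude': array([ 0.71518251, -0.69800048,  0.02469964, -0.02644302])}
side {'vfov': 46.666015421193805, 'cx': 286.11654113074485, 'cy': 197.90979592484413, 'eye': array([0.16881658, 0.42142523, 0.69490694]), 'attitude': array([-0.32635728,  0.87218965, -0.33839343,  0.13515187])}
0.1 [ 8.33708642e-01  5.52203852e-01 -7.74951237e-04  4.53521986e-04]
```

View pics/t.png

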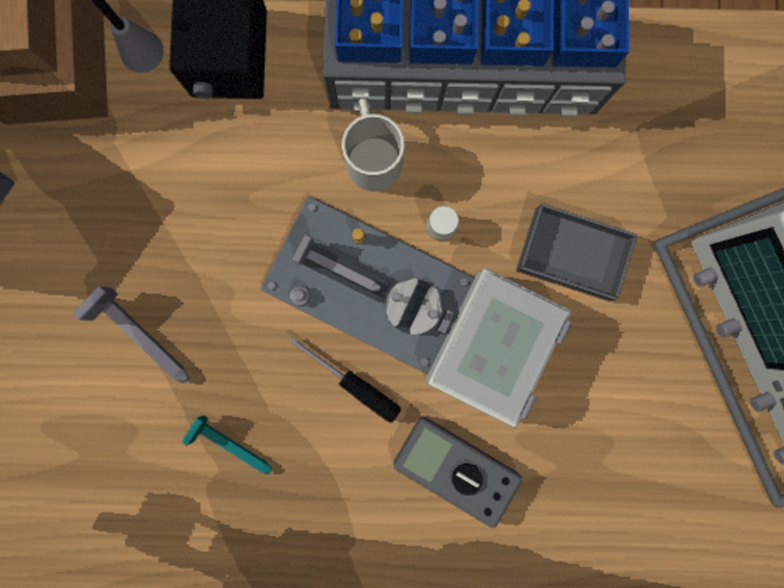

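View pics/side0.png

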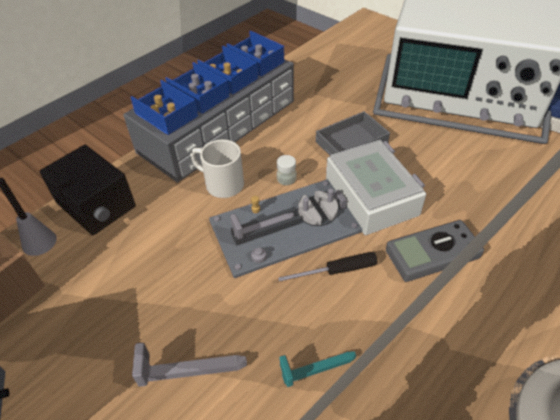

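The top view shows three bar-like things (1.4x pixels): a large grey one at (135,335), a turquoise one at (228,445), and a grey one in the guide at (338,265). The last fits: it is not turquoise, it is the smaller of the greys, and it lies in the guide. I'll confirm with an enlarged crop.

```bash
cat > h.py <<'E'
import numpy as np,cv2
from scipy.spatial.transform import Rotation as R
from bench import manip,effector,viewer
def ray(c,uv):
    f=210/np.tan(np.radians(c["vfov"])/2)
    d=np.array([(uv[0]-c["cx"])/f,(uv[1]-c["cy"])/f,1.]); return c["eye"],R.from_quat(c["attitude"]).apply(d)
def onz(c,uv,z):
    e,d=ray(c,uv); return (e+d*(z-e[2])/d[2])
def proj(c,p):
    f=210/np.tan(np.radians(c["vfov"])/2)
    q=R.from_quat(c["attitude"]).inv().apply(np.array(p)-c["eye"]); return np.array([c["cx"]+f*q[0]/q[2],c["cy"]+f*q[1]/q[2]])
def crop(src,x0,y0,w,h,s,out):
    im=cv2.imread(src)[y0:y0+h,x0:x0+w]; cv2.imwrite(out,cv2.resize(im,None,fx=s,fy=s,interpolation=cv2.INTER_CUBIC))
E
python3 -c "
from h import *
crop('pics/top0.png',180,130,200,150,4,'pics/c1.png')"
```

```text
(no output)
```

View pics/c1.png

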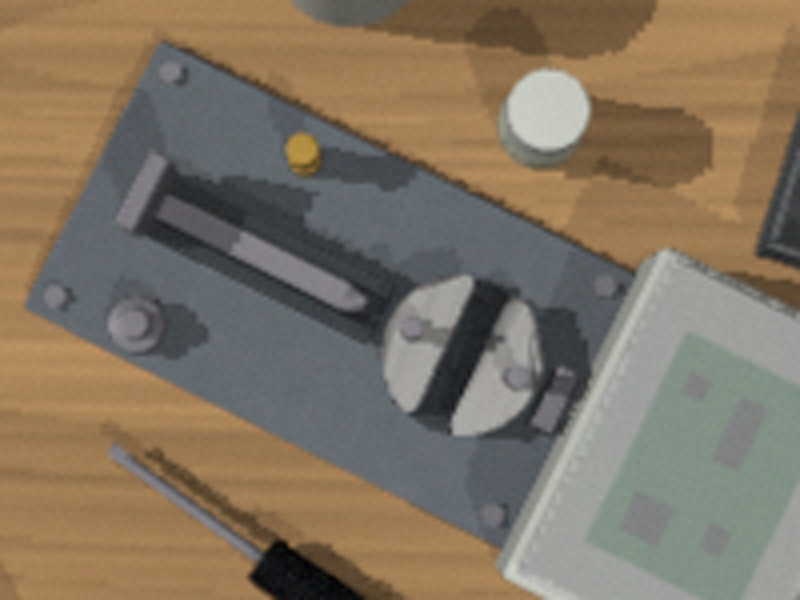

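The crop confirms the bar in the guide: tab (142,192), nose (362,300). The pins are at about (412,328) and (518,378), the slot runs nearly square to the path, and plate corners are at (160,43) and (28,308). Next I compute poses.

```bash
python3 - <<'E'
from h import *
c=viewer.get_calibration("top")
P=lambda u,v,z: onz(c,(180+u/4,130+v/4),z)[:2].round(4)
for n,u,v,z in [("cornA",160,43,12),("cornB",28,308,12),("edge x",628,270,12),("edge -x",500,546,12),("disc",463,355,30),("pin1",412,327,58),("pin2",518,377,58),("tabTop1",158,155,60),("tabTop2",128,230,60),("nose",365,301,28),("slot1",492,287,30),("slot2",432,420,30),("adapter",302,145,34),("nut",135,318,20),("jar",548,110,50),("staple",553,402,37)]:
    print(n,P(u,v,z/1000))
# scale-free check
print(manip.current_tool_pos(), R.from_quat(manip.current_tcp_rot()).as_matrix().round(3).tolist())
E
```

```text
cornA [0.6704 0.0825]
cornB [0.546  0.1388]
edge x [ 0.5702 -0.1355]
edge -x [ 0.4432 -0.0792]
disc [ 0.5285 -0.0598]
pin1 [ 0.5386 -0.0362]
pin2 [ 0.5182 -0.0822]
tabTop1 [0.6104 0.0755]
tabTop2 [0.5774 0.0873]
nose [ 0.5517 -0.0154]
slot1 [ 0.5592 -0.0721]
slot2 [ 0.4992 -0.0466]
adapter [0.6207 0.0145]
nut [0.5421 0.0886]
jar [ 0.6361 -0.0939]
staple [ 0.5083 -0.0996]
[0.25337943 0.59788854 0.22575976] [[0.39, 0.921, -0.001], [0.921, -0.39, -0.002], [-0.002, -0.0, -1.0]]
```

```bash
cat >> h.py <<'E'
O=np.array([.5283,-.0602]); YAW=np.radians(-24.9)
def W(x,y,z):
    c,s=np.cos(YAW),np.sin(YAW); return [O[0]+c*x-s*y,O[1]+s*x+c*y,z]
def ori(a,flip=0): # tool x at lock angle a, z down
    t=YAW+a+np.pi*flip; X=np.array([np.cos(t),np.sin(t),0]);Z=np.array([0,0,-1.])
    return R.from_matrix(np.c_[X,np.cross(Z,X),Z]).as_quat()
def push(a,r,off,z): # finger centre trailing a pin at angle a (clockwise push -> +off)
    return W(r*np.cos(a)-off*np.sin(a),r*np.sin(a)+off*np.cos(a),z)
E
python3 - <<'E'
from h import *
for fl in(0,1):
  for d in(1,-1):
    for a in np.linspace(np.pi/2,0 if d>0 else np.pi,4):
      q=manip.solve_ik(push(a,33,0,0) if 0 else push(a,.033,.016*d,.04),ori(a,fl)); print(fl,d,round(a,2),None if q is None else np.round(q,2))
  for y in(.19,.065):
    q=manip.solve_ik(W(0,y,.04),ori(0,fl)); print("bar",fl,y,None if q is None else np.round(q,2))
E
```

```text
0 1 1.57 [ 0.1   0.53 -0.14  1.99  0.12  0.63  1.03]
0 1 1.05 [ 0.03  0.54 -0.03  1.95  0.03  0.65  0.59]
0 1 0.52 [-0.02  0.56  0.06  1.91 -0.05  0.66  0.16]
0 1 0.0 [-0.05  0.58  0.14  1.9  -0.12  0.67 -0.27]
0 -1 1.57 [ 0.12  0.56 -0.13  1.92  0.11  0.67  1.06]
0 -1 2.09 [ 0.19  0.55 -0.23  1.95  0.2   0.66  1.49]
0 -1 2.62 [ 0.25  0.54 -0.32  2.    0.27  0.65  1.94]
0 -1 3.14 [ 0.35  0.53 -0.42  2.04  0.35  0.64  2.41]
bar 0 0.19 [-0.26  0.64  0.04  1.77 -0.04  0.74 -0.63]
bar 0 0.065 [-0.13  0.56  0.1   1.93 -0.09  0.66 -0.41]
1 1 1.57 [-0.54  0.63  0.68  2.01 -0.6   0.71 -1.49]
1 1 1.05 [-0.8   0.91  1.13  1.97 -1.03  0.99 -1.67]
1 1 0.52 [-0.84  1.16  1.35  1.94 -1.24  1.23 -2.06]
1 1 0.0 [ 0.39  0.61 -0.42  1.88  0.36  0.72  2.46]
1 -1 1.57 [-0.5   0.67  0.68  1.94 -0.61  0.75 -1.47]
1 -1 2.09 [-0.19  0.55  0.23  1.97 -0.2   0.65 -1.31]
1 -1 2.62 [-0.15  0.52  0.18  2.01 -0.15  0.62 -0.83]
1 -1 3.14 [-0.08  0.49  0.11  2.05 -0.1   0.6  -0.34]
bar 1 0.19 [ 0.16  0.7  -0.52  1.75  0.46  0.81  2.12]
bar 1 0.065 [ 0.31  0.6  -0.46  1.91  0.39  0.71  2.33]
```

```bash
python3 - <<'E'
from h import *
effector.close(10)
manip.move_pose(push(1.59,.033,.025,.15),ori(1.59))
im=viewer.get_image("wrist"); cv2.imwrite("pics/w1.png",im[:,:,::-1])
manip.servo_line(push(1.59,.033,.025,.042))
manip.servo_line(push(1.59,.033,.0165,.042),vel=.06); print(manip.current_force().round(2))
for a in np.linspace(1.59,.12,8)[1:]:
    manip.servo_line(push(a,.033,.0145,.042),ori(a),vel=.06); print(round(a,2),manip.current_force().round(2),manip.current_wrist_torque().round(2))
im=viewer.get_image("top"); cv2.imwrite("pics/top1.png",im[:,:,::-1])
print(manip.current_clock(),manip.current_finger_gap())
manip.servo_line(push(.12,.033,.022,.042)); manip.servo_line(push(.12,.033,.022,.16))
manip.move_pose(W(0,.14,.2),ori(0))
im=viewer.get_image("top"); cv2.imwrite("pics/top2.png",im[:,:,::-1])
c=viewer.get_calibration("wrist"); im=viewer.get_image("wrist"); cv2.imwrite("pics/w2.png",im[:,:,::-1])
print(c,manip.current_clock(),proj(c,W(0,0,.03)),proj(viewer.get_calibration("top"),W(0,0,.03)))
crop("pics/top2.png",180,130,200,150,2,"pics/a.png");crop("pics/top1.png",180,130,200,150,2,"pics/b.png")
w=cv2.resize(cv2.imread("pics/w2.png"),(400,300))
cv2.imwrite("pics/m.png",np.vstack([np.hstack([cv2.imread("pics/a.png"),cv2.imread("pics/b.png")]),np.hstack([w,cv2.resize(cv2.imread("pics/w1.png"),(400,300))])]))
E
```

```text
[-0.25 -0.09  0.73]
1.38 [-2.62  0.83 -0.01] [-0.07  0.42 -0.  ]
1.17 [-2.95  0.45  0.16] [ 0.13  0.58 -0.01]
0.96 [-1.43  1.18 -0.29] [ 0.12  0.49 -0.01]
0.75 [-1.9   2.06 -0.78] [0.26 0.45 0.02]
0.54 [-1.5   1.22 -0.42] [ 0.34  0.42 -0.04]
0.33 [-0.94  1.38 -0.2 ] [ 0.39  0.34 -0.07]
0.12 [-0.84  1.84 -1.06] [ 0.35  0.27 -0.06]
7.7083 0.00042698785378127727
{'vfov': 63.688595242985244, 'cx': 280.7401008922572, 'cy': 208.22559600388834, 'eye': array([0.61394044, 0.12566421, 0.35628943]), 'attitude': array([ 0.96902553, -0.21354921, -0.02764071,  0.1209225 ])} 9.5583 [281.74983828 317.07560399] [295.98614043 218.84874513]
```

View pics/m.png

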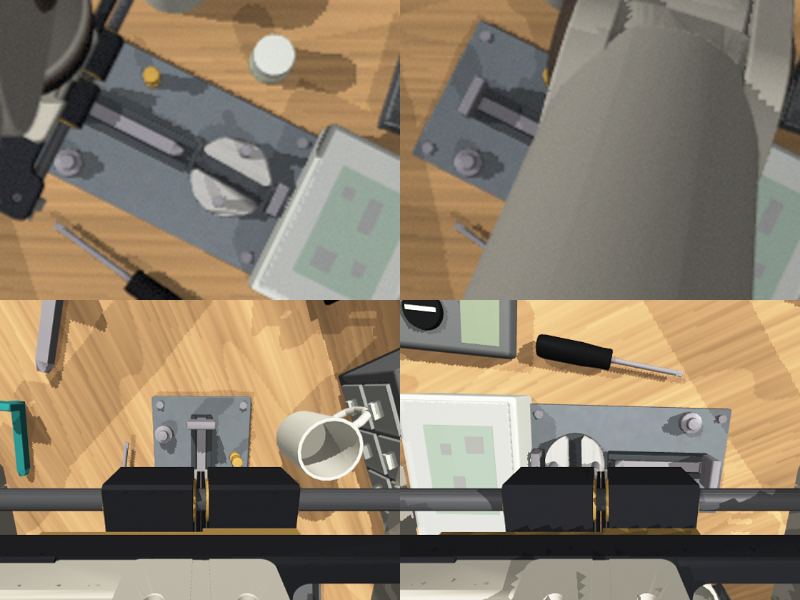

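The slot is now near the bar's direction; the top-left panel shows the disc at about (231,178). I'll enlarge it to measure the angle.

```bash
python3 -c "
from h import *
crop('pics/top2.png',260,185,70,52,11,'pics/c2.png')"
```

```text
(no output)
```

View pics/c2.png

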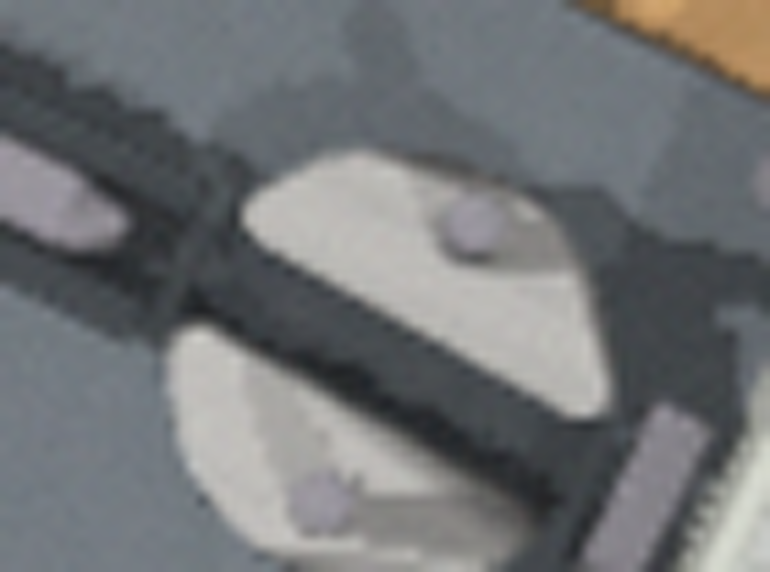

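Pin tops are at (478,220) and (325,497). The slot's upper edge runs (240,228) to (575,415), and the staple bridge is centred at about (645,487).

```bash
python3 - <<'E'
from h import *
c=viewer.get_calibration("top")
P=lambda u,v,z: onz(c,(260+(u+.5)/11-.5,185+(v+.5)/11-.5,),z)[:2]
a,b=P(478,220,.058),P(325,497,.058); d=a-b
print((a+b)/2,np.linalg.norm(d),np.arctan2(d[1],d[0])-YAW)
e=P(240,228,.03)-P(575,415,.03); print(np.arctan2(e[1],e[0])-YAW-np.pi/2)
s=P(645,487,.037); print("staple",s,np.arctan2(*(O-s)[::-1])-YAW-np.pi/2)
s2=P(680,415,.037)-P(600,570,.037);print("staple dir",np.arctan2(s2[1],s2[0])-YAW)
n=P(110,238,.022)-(a+b)/2;print("nose",n,np.linalg.norm(n),np.arctan2(n[1],n[0])-YAW-np.pi/2)
E
```

```text
[ 0.52991708 -0.05884992] 0.04964605232073338 -0.04813991717859689
-0.051940031538420195
staple [ 0.51128751 -0.09939514] 0.025079469668121357
staple dir -0.023680364131166753
nose [0.02052963 0.04649528] 0.05082594495985525 0.018788682917024735
```

Disc is at about -0.05 rad, within tolerance, and the slot's clearance covers the rest. Now I push the bar by its tab with force monitoring.

```bash
python3 - <<'E'
from h import *
u=np.array([-np.sin(YAW),np.cos(YAW)]); Z=.039
manip.move_pose(W(0,.192,.12),ori(0)); manip.servo_line(W(0,.192,Z))
f0=manip.current_force(); print(f0.round(2))
ys=[.18,.172]+list(np.arange(.16,.079,-.0135))+list(np.arange(.076,.058,-.002))
for y in ys:
    manip.servo_line(W(0,y,Z),vel=.07 if y>.078 else .03)
    f=(manip.current_force()-f0); p=manip.current_tool_pos()[:2]-O
    print(round(y,4),"act",(p@u).round(4),"f",f.round(1),"along",(f[:2]@u).round(1))
    if f[:2]@u>15: break
print(manip.current_clock())
im=viewer.get_image("side"); cv2.imwrite("pics/side1.png",im[:,:,::-1])
E
```

```text
[ 1.16 -0.51  0.94]
0.18 act 0.1792 f [-0.1  0.8  0.3] along 0.7
0.172 act 0.1714 f [-0.7  0.9 -0.9] along 0.5
0.16 act 0.1588 f [-1.2  0.5 -0.8] along -0.0
0.1465 act 0.1453 f [-1.3  0.2 -0.7] along -0.3
0.133 act 0.1319 f [-2.   0.5 -0.2] along -0.4
0.1195 act 0.1184 f [-1.9  0.3 -1.6] along -0.5
0.106 act 0.1049 f [-0.8  0.4 -0.5] along -0.0
0.0925 act 0.0914 f [-1.3  0.5 -0.6] along -0.1
0.076 act 0.0756 f [-1.3 -0.4 -0.7] along -0.9
0.074 act 0.0739 f [-1.3  0.7 -0.5] along 0.1
0.072 act 0.072 f [ 0.4  0.9 -0.7] along 1.0
0.07 act 0.0698 f [-0.9  1.3 -0.5] along 0.8
0.068 act 0.0697 f [ 0.6  4.8 -0.2] along 4.5
0.066 act 0.0695 f [2.4 7.7 0.8] along 7.9
0.064 act 0.0694 f [ 3.3 11.6  0.4] along 11.9
0.062 act 0.0692 f [ 3.8 15.2  0.9] along 15.3
15.7917
```

Contact at 69.5 mm is stiff, about 4 mm earlier than predicted, so I back off and look.

```bash
python3 - <<'E'
from h import *
manip.servo_line(W(0,.085,.039)); manip.servo_line(W(0,.085,.15)); manip.move_pose(W(0,.24,.25),ori(0))
im=viewer.get_image("top"); cv2.imwrite("pics/top3.png",im[:,:,::-1])
im=viewer.get_image("side"); cv2.imwrite("pics/side2.png",im[:,:,::-1])
print(manip.current_clock())
crop("pics/top3.png",240,175,80,60,10,"pics/c3.png")
crop("pics/side2.png",210,120,200,150,4,"pics/c4.png")
E
```

```text
17.9
```

View pics/c3.png

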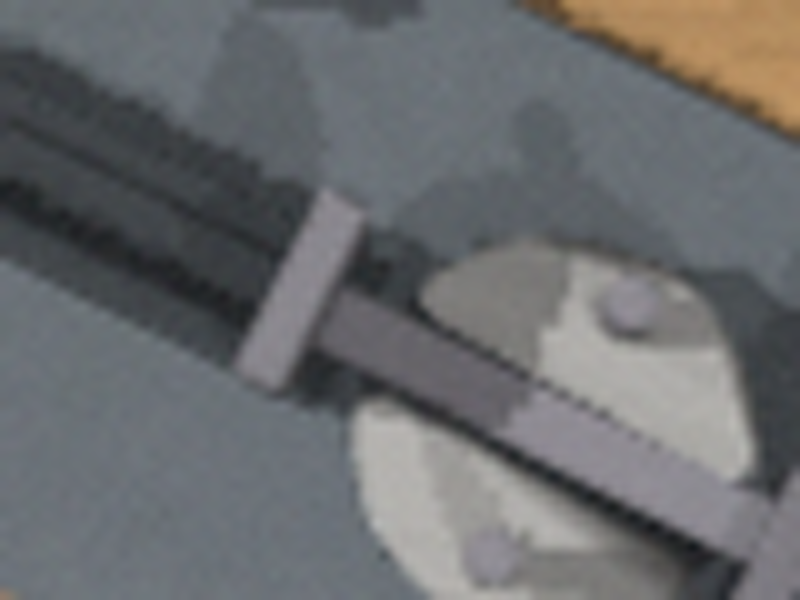

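View pics/c4.png

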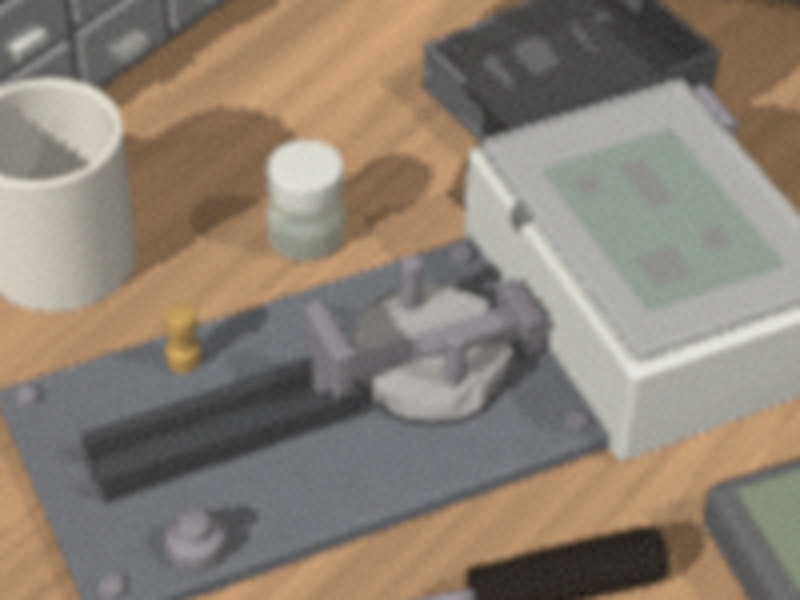

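The bar lies through the slot and into the staple, with the tab top at (303,290) in the top crop. The pins are at (630,303) and (493,556), and the neighbours are in place. Next I measure the tab.

```bash
python3 - <<'E'
from h import *
c=viewer.get_calibration("top")
P=lambda u,v,z: onz(c,(240+(u+.5)/10-.5,175+(v+.5)/10-.5),z)[:2]
Ri=np.array([[np.cos(YAW),np.sin(YAW)],[-np.sin(YAW),np.cos(YAW)]])
a,b=P(630,303,.058),P(493,556,.058);d=a-b;m=(a+b)/2
print("disc",np.arctan2(d[1],d[0])-YAW,"centre",m)
t=P(302,289,.06);print("tab rel pins centre",Ri@(t-m),"rel O",Ri@(t-O),"home would be .051")
E
```

```text
disc -0.039805582071779866 centre [ 0.5292765  -0.05826807]
tab rel pins centre [0.00177326 0.05072576] rel O [0.00184558 0.05288925] home would be .051
```

```bash
python3 -c "
from bench import manip
manip.hand_in(); print(manip.current_clock())"
```

```text
the job is handed in; nothing more can be done
the job is handed in; nothing more can be done
```

I locked the box and handed the job in; it gave no verdict. I used about 18 s of the 51 s.

- **Disc:** I pushed the disc about 90° clockwise by pin_a with the closed fingertips. It measured about -0.05 rad before the bar entered the slot, and about -0.04 rad at the end (limit 0.15).
- **Bar:** I pushed it by its tab, through the slot and under the staple, until it met a hard stop. I stopped there at about 15 N.
- **Surroundings:** In the last top and side crops the bar lies flat, the adapter, thumb nut, jar, mug and screwdriver look undisturbed, and the arm is clear. I did not measure the objects' positions. The meter and tray are only partly in those crops.
- **Disagreement:** The hard stop came about 4 mm earlier than I predicted from the assumed finger thickness. The tab, measured from the pins' centre, was at 50.7 mm, against 51 mm when fully home. Measured from my first estimate of the lock's origin it was 52.9 mm, about 2 mm short. Both put the nose inside the 6 mm limit.

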